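Pin the sample carriage to its docking bracket

TASK

Lock the sample carriage to the docking bracket: slide the carriage in by its upright handle until the hole in its steel tongue lines up with the holes in the bracket's fork, put the locking pin (the one with the wide collar and thick black knob) through all of them, and drive it down until its collar lies flat on the bracket and the spring latch has snapped back over the collar. Leave the slim white rod and the bottles and glassware standing where they are.

Things in the scene. Friction and masses are not known exactly. Their poses are not given: they have to be found in the camera images.
- bracket_hole (a point): Docking bracket: aluminium fork with two level ears, fixed at one end of a rail. Point: centre of the hole's mouth in the upper ear's top face, 74 mm above the bench. z up along the hole, y along the rail towards the carriage, x towards the spring latch. Downwards: upper ear 24 mm (hole 17.5 mm), 3 mm gap, tongue 12 mm, 3 mm gap, lower ear 12 mm (hole 19 mm).
- dock: The fixed bracket and rail; origin on the bench straight below bracket_hole, same axes. The upper ear reaches 30 mm from the hole to -x and +y, 50 mm to -y, where a wall as high joins the ears. Only the latch and its housing (20 mm high, 34 mm wide along y, 34 to 60 mm out in +x) rise above it. The grey base plate is 150 mm wide; the rail runs to y = 480 mm.
- latch (a joint): Spring latch on the upper ear, travel back in m: 0 = closed, its nose 14.5 mm from the hole's axis, 0.009 = fully back. The nose's underside is flat, 9 mm above the ear; its top slopes down to the hole, so the pin's collar pushed down from above drives it back 4 mm, and it then springs back over the collar. The push down takes about 5 to 15 N.
- carriage_handle (a point): Centre of the white carriage's upright grey handle: 16 mm thick along the rail, 40 mm wide across it, 65 mm tall, top 112 mm above the bench. Axes as bracket_hole. The carriage slides only along the rail and stays where left; pushing takes 2 to 5 N. A beaker fixed on it, 127 mm high, stands 122 mm behind the handle (+y).
- carriage: The carriage (origin of no use; same axes). In front (-y) it has a flat steel tongue, 12 mm thick, 44 mm wide, with an upright 19 mm hole, running into the fork. The tongue is clamped anew each time: its hole lies 140 mm from the handle's centre, give or take 12 mm: see or feel for it. It reaches 25 mm past the hole. The carriage can go 20 mm past the nominal place.
- pin_knob (a point): Locking pin, 0.2 kg; point: centre of its black knob (24 mm diameter, 40 mm tall). Below: steel collar 36 mm diameter, 8 mm thick, lower edge bevelled; steel shank 16 mm diameter, 60 mm long, the last 7 mm tapering to 7 mm. z axis up the pin. Pin's end 88 mm below the point, collar's underside 28 mm below. Starts upright in a wooden block.
- pin: The same pin; origin on its axis at the collar's underside. Heights of the knob's centre above bracket_hole: 28 mm when fully home, about 41 mm with the collar resting on the closed latch, 61 mm with the pin's end resting on top of the tongue.
- block: Fixed wooden block, 150 (x) x 60 (y) mm, 68 mm high, origin under its centre, with two upright holes at x = -38 and +38 mm. The locking pin stands in one, collar on the block's top, the slim rod in the other.
- rod_mid (a point): Slim white plastic rod (stem 12 mm diameter, flange 24 mm) in the other hole of the block, its top 81 mm above the block; the point is on its axis 20 mm above the block. Not needed: leave it.
- flask: Conical glass flask, 68 mm wide, 110 mm tall; origin at the centre of its foot. A bystander: leave it.
- beaker: Open glass beaker, 66 mm wide, 85 mm tall; origin at the centre of its foot. A bystander: leave it.
- wash_bottle: White plastic bottle, 60 mm wide, 130 mm tall; origin at the centre of its foot. A bystander: leave it.
- jug: Clear plastic jug with a handle, 100 mm wide, 120 mm tall; origin at the centre of its foot. A bystander: leave it.
- cylinder: Glass measuring cylinder on a white foot 60 mm wide, 143 mm tall; origin at the centre of its foot. A bystander: leave it.
- reagent: Amber reagent jar with a black cap, 52 mm wide, 90 mm tall; origin at the centre of its foot. A bystander: leave it.

How it is judged:
By the outcome, as a careful person would: the job done as asked, in the order asked, and still so for the second after the job is handed in, with the robot touching nothing.
It also fails if it takes over 67 s, if anything falls off the work surface, if the arm or the gripper's body presses on something with over 40 N, if the wrist force passes 120 N, or if a joint passes its speed limit or range.

ROBOT

A 7-joint arm with a two-finger parallel gripper is mounted at the origin on the work surface. World frame = base frame: x ahead of the robot, y to its left, z up, the work surface at z = 0. Lengths are in m, angles in degrees, forces in N, time in s.
With the tool pointing down it reaches from about 0.425 to 0.875 m from the base axis. Payload 4.7 kg.
Tool frame: the origin (TCP) lies at the very end of the fingers, on their centre line; the grasp point (between the pads) lies 19 mm behind it; x points along the fingers, z is the direction in which the jaws open and shut, and the axes are right-handed (so a half turn about x gives the same grasp; the last joint's range is limited). The gripper opens to 87 mm and grips with 3 to 60 N. Pads are 19 mm wide; open, the fingers measure 117 mm over their backs; the gripper's body (75 mm by 190 mm) begins 51 mm behind the grasp point.
Start: joints at [0.808, 18.392, -4.016, 83.108, 1.295, 78.541, -3.26], TCP at [0.65, -0, 0.223] pointing down, gripper open.
Joint ranges: [-163.93, 163.93], [-17.29, 119.83], [-79.2, 71.16], [3.27, 140.29], [-89.18, 269.18], [5.43, 117.66], [-154.24, 154.24]. Speed limits (degrees/s): [147.25, 147.25, 180, 180, 180, 180, 180].

INTERFACE

Orientations are given as [roll, pitch, yaw] about the fixed x, y, z axes, in that order (R = Rz(yaw) Ry(pitch) Rx(roll)).
In Python, from cell import env gives the robot as it stands. The module is installed in compiled form; this text tells all that it offers.
- The arm moves only by the tool drive_tool, never from a script. Its argument "increments" is a list of rows, each a list of 2 entries, a list of its own where there are three numbers: the shift along the tool's x, y, z scaled (see below), then the turn, a rotation vector about the tool's x, y, z scaled (see below). In form: [[[dx, dy, dz], [wx, wy, wz]], ...]. A call has 1 to 10 rows; each row shifts and turns the commanded pose from where the row before left it, along the tool's axes as they then stand; what a row does not reach is not made up. The controller multiplies each number of a shift by 0.04 m and each number of a turn by 120 degrees. A row lasts 1/10 s, in which the tool goes at most 50 mm and 8.59 degrees, less where a joint would pass 70% of its speed; a pose out of reach is approached as far as the arm can. A call with a number of a shift or a turn outside -1 to 1 is refused whole. A call with a gripper value outside its range is refused whole. "hand" is the gripper's target within -1 to 1 (fully open at 1, half-way at 0, shut at -1), set as the call begins (left out, the last holds). The fingers move at their own pace and stop on an object; "squeeze" is the grip in N (left out, the last holds). Time passes only in rows, so rows that do not move let the fingers close. It gives the time, the measured TCP pose, the force and the opening at its end, in the units of the state.
- env.get_obs(): the state, without advancing time (a new reading comes with each control period).
- env.read_camera(name): name is "scene" or "side" or "wrist"; returns a dict with "frame" (480x640x3 uint8, red, green, blue), "fx", "fy", "cx", "cy" (pixels), "R" (3x3) and "t" (3): a world point X has camera coordinates R X + t. Camera axes: x right, y down, z forward; pixel columns grow to the right and rows downward; lengths in m; the calibration is good to about 2 mm. A picture is of the moment at which its call begins. There is no depth.
- env.sign_off(): hands the job in, once; it reports no verdict.
The state is a dict: "time_s": time; "qpos": joint angles; "joint_velocities": joint speeds; "effort": joint torques, N m; "tool_pos": TCP position; "tool_rot": TCP orientation; "force": force on the tool from outside, world axes, zero at the start; "wrist_torque": the same for the moment, N m; "grip_width": finger opening in m.
Only numpy, scipy, OpenCV 4.12 (cv2) and the standard library are available. Lean on these libraries where they do the work, as an engineer would, in place of code of your own. Each camera call takes 0.05 s, during which the arm holds its last target.

## Working session

There is one attempt and no reset: what is moved stays moved. The work goes in short steps, Python scripts to look and compute and a tool call to move; the robot and the scene stay as the last step left them, time stands still between calls to the robot, and variables do not carry over. Pictures are saved under pics/ and viewed, and the job is handed in when it is done.

Besides the shell and the picture viewer there is one more tool, called after "Request:" by a JSON object that holds its "method" and its "body". drive_tool: Moves the arm, as the interface text tells. Shifts and turns lie within -1 to 1; 1 stands for 0.04 m of shift or 120 degrees of turn. Its arguments: {"type":"object","properties":{"increments":{"type":"array"},"hand":{"type":"number"},"squeeze":{"type":"number"}},"required":["increments"]}

```bash
mkdir -p pics
cat > h.py <<'E'
import numpy as np, cv2, json
from cell import env
def snap(n,tag):
    c=env.read_camera(n); cv2.imwrite(f'pics/{tag}.png',cv2.cvtColor(np.asarray(c['frame']),cv2.COLOR_RGB2BGR))
    np.savez(f'pics/{tag}.npz',**{k:np.asarray(v) for k,v in c.items()})
    return c
def proj(c,X):
    p=np.asarray(c['R'])@np.asarray(X,float)+np.asarray(c['t']); return np.array([c['fx']*p[0]/p[2]+c['cx'],c['fy']*p[1]/p[2]+c['cy']])
def atz(c,u,v,z):
    R=np.asarray(c['R']);o=-R.T@np.asarray(c['t']);d=R.T@np.array([(u-c['cx'])/c['fx'],(v-c['cy'])/c['fy'],1]);return o+d*(z-o[2])/d[2]
def load(tag): return {k:v for k,v in np.load(f'pics/{tag}.npz').items()}
E
python3 - <<'E'
from h import *
for n in ['scene','side','wrist']:
    c=snap(n,n+'0'); print(n,c['fx'],-np.asarray(c['R']).T@c['t'],np.asarray(c['R'])[2])
o=env.get_obs();print(o)
E
```

```text
scene 588.1523855162251 [1.13595199 0.20811427 0.92825737] [-0.52879175 -0.29375497 -0.79629599]
side 504.2897755521959 [ 0.2154526  -0.59082087  0.62198384] [ 0.45774438  0.61094633 -0.64592156]
wrist 381.0410235642518 [0.65005749 0.06743165 0.38300472] [-0.00126612 -0.24572458 -0.96933886]
{'time_s': 0.15, 'qpos': array([ 0.80583452, 18.42971463, -4.01426731, 83.15889567,  1.29521414,
       78.54051798, -3.25955239]), 'joint_velocities': array([ 0.04190286, -0.19994591, -0.01795447, -0.14565152, -0.08022703,
       -0.0506863 ,  0.01293875]), 'effort': array([ 2.16972071e-04, -4.91794288e+01, -4.04079035e-01, -3.12878716e+01,
       -6.39387709e-02,  4.04033612e-02,  9.90178205e-05]), 'tool_pos': array([ 6.49583748e-01, -3.93895718e-05,  2.21707493e-01]), 'tool_rot': array([-176.14711399,   89.91590423, -176.14426324]), 'force': array([ 0.17060026, -0.52375679,  0.07626643]), 'wrist_torque': array([-0.01303252, -0.00226213,  0.01265626]), 'grip_width': 0.0869312168387367}
```

View pics/scene0.png

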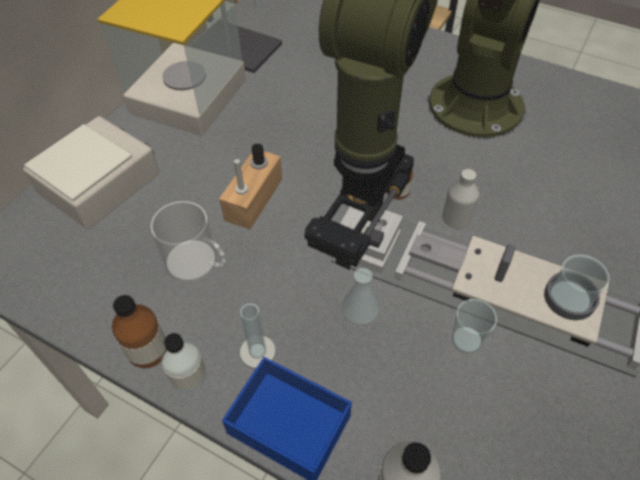

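View pics/side0.png

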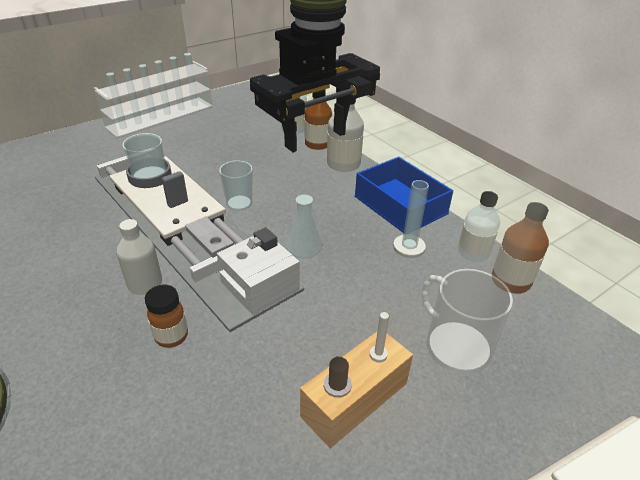

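View pics/wrist0.png

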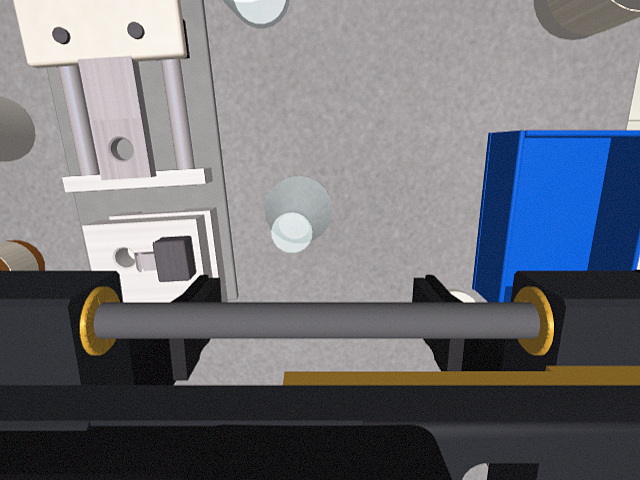

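Run:
```python
from h import *
for t,b in [('side0',(80,140,320,340)),('side0',(280,300,420,450)),('wrist0',(0,0,320,300))]:
    im=cv2.imread(f'pics/{t}.png')[b[1]:b[3],b[0]:b[2]]
    s=min(800/im.shape[1],600/im.shape[0]);print(s)
    cv2.imwrite(f'pics/z_{t}_{b[0]}.png',cv2.resize(im,None,fx=s,fy=s,interpolation=cv2.INTER_CUBIC))
w=load('wrist0');s=load('side0');c=load('scene0')
print('hole',atz(w,124,258,.074),'tongue',atz(w,121,148,.047))
print('hole side',atz(s,242,256,.074),'tongue',atz(s,216,240,.047))
print('handle top side',atz(s,174,177,.112), 'scene',atz(c,508,249,.112))
print('knob top', atz(s,339,363,.068+.048),atz(c,258,150,.116), 'collar',atz(s,338,385,.076))
print('rod top',atz(s,384,316,.149),atz(c,239,162,.149))
for n,p,cc,z in [('wash',(128,226),s,.13),('reagent',(162,297),s,.09),('flask',(304,200),s,.11),('beaker',(237,170),s,.085),('cyl',(419,185),s,.143)]: print(n,atz(cc,*p,z))
```

```text
3.0
4.0
2.0
hole [ 0.48698712 -0.02384792  0.074     ] tongue [0.48248457 0.06629382 0.047     ]
hole side [ 0.48590899 -0.02851654  0.074     ] tongue [0.48267748 0.06260096 0.047     ]
handle top side [0.47307825 0.19443868 0.112     ] scene [0.46779929 0.20071584 0.112     ]
knob top [ 0.4647463  -0.30951513  0.116     ] [ 0.47080252 -0.30196363  0.116     ] collar [ 0.46278422 -0.31303606  0.076     ]
rod top [ 0.53792208 -0.30429293  0.149     ] [ 0.54082172 -0.29536807  0.149     ]
wash [0.34773416 0.07653388 0.13      ]
reagent [ 0.33969802 -0.05700386  0.09      ]
flask [0.62988265 0.00159855 0.11      ]
beaker [0.59935636 0.18981935 0.085     ]
cyl [ 0.7911399  -0.11197009  0.143     ]
```

View pics/z_side0_80.png

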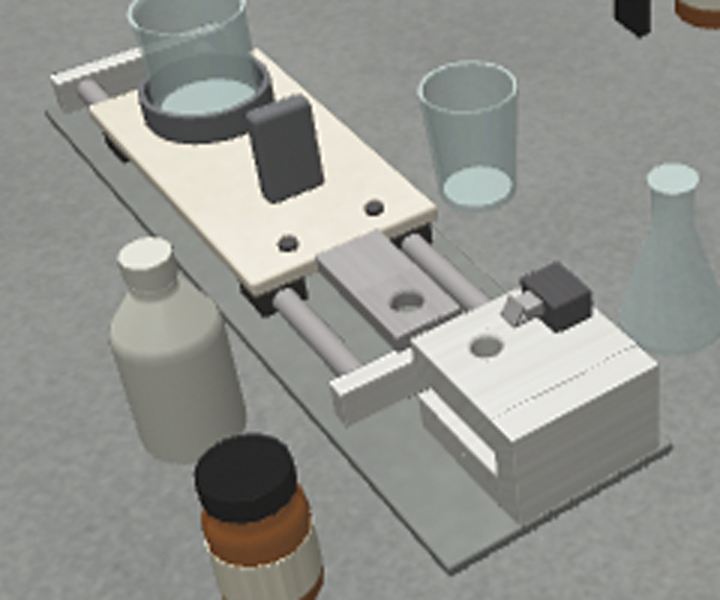

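View pics/z_side0_280.png

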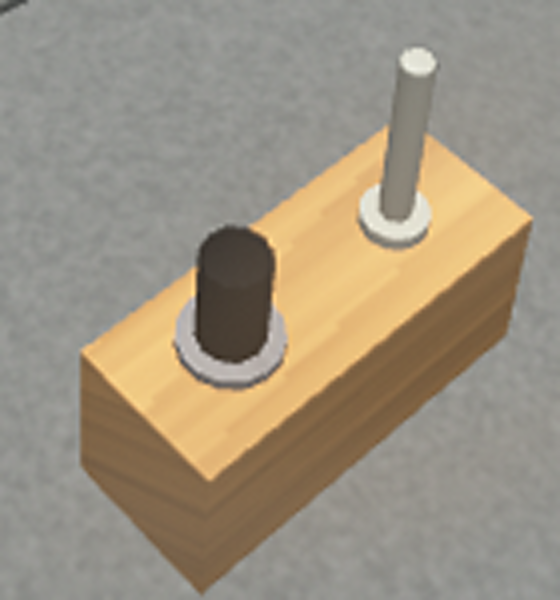

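View pics/z_wrist0_0.png

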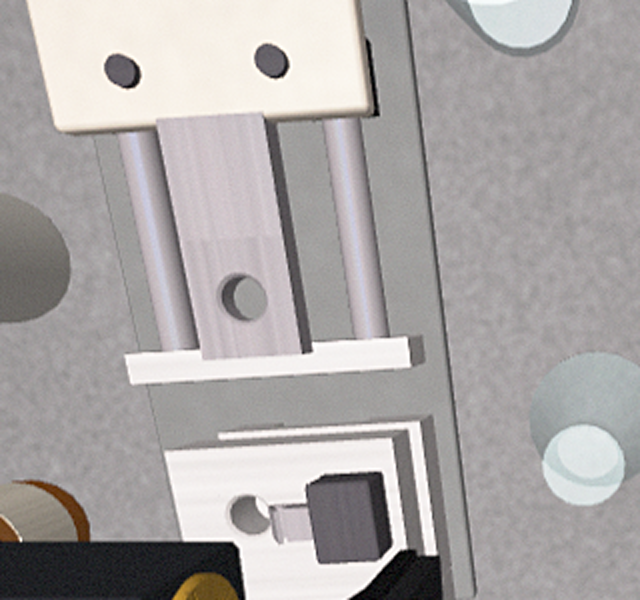

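Run:
```python
from h import *
from scipy.spatial.transform import Rotation as Ro
w=load('wrist0');s=load('side0');c=load('scene0')
S=lambda x,y:(80+x/3,140+y/3); W=lambda x,y:(x/2,y/2)
def d(c,a,b,z):
    v=atz(c,*b,z)-atz(c,*a,z); return np.degrees(np.arctan2(v[1],v[0]))
print('plate side',d(s,S(452,572),S(47,112),.005),'wrist',d(w,W(473,598),W(406,0),.005))
print('tongue edge wrist',d(w,W(303,350),W(265,115),.047),d(w,W(204,357),W(158,120),.047))
h=[atz(w,*W(249.5,514.5),.074),atz(s,*S(487,346),.074)];t=[atz(w,*W(243,297),.047),atz(s,*S(407,301),.047)]
print(h,t,[np.linalg.norm(a-b) for a,b in zip(h,t)])
print('handle',atz(s,*S(281,107),.112))
# block edges dir
Z=lambda x,y:(280+x/4,300+y/4)
print('block',d(s,Z(210,480),Z(530,218),.068),d(s,Z(82,352),Z(387,126),.068),'ctr',(atz(s,*Z(210,480),.068)+atz(s,*Z(530,218),.068)+atz(s,*Z(82,352),.068))/1)
k=atz(s,*Z(235,262),.116);print('knob',k,'collar',atz(s,*Z(231,336),.076),'flange',atz(s,*Z(395,212),.074))
im=cv2.imread('pics/scene0.png')
for n,b in [('a',(200,120,300,240)),('b',(400,190,640,360))]:
    q=im[b[1]:b[3],b[0]:b[2]]; f=min(800/q.shape[1],600/q.shape[0]); print(f)
    cv2.imwrite(f'pics/sc_{n}.png',cv2.resize(q,None,fx=f,fy=f,interpolation=cv2.INTER_CUBIC))
print(Ro.from_euler('xyz',env.get_obs()['tool_rot'],degrees=True).as_matrix())
```

```text
plate side 93.43569069664956 wrist 92.9578324917944
tongue edge wrist 93.21321362112651 93.23973724095188
[array([ 0.48770412, -0.02318825,  0.074     ]), array([ 0.48716388, -0.02739685,  0.074     ])] [array([0.48285999, 0.06587784, 0.047     ]), array([0.48176893, 0.06211061, 0.047     ])] [np.float64(0.09319460616389005), np.float64(0.09364662911711215)]
handle [0.47442954 0.19898004 0.112     ]
block 5.62480425010452 5.628240495232782 ctr [ 1.43415602 -0.95816253  0.204     ]
knob [ 0.46224803 -0.31222925  0.116     ] collar [ 0.46342774 -0.311693    0.076     ] flange [ 0.53910728 -0.30415056  0.074     ]
5.0
3.3333333333333335
[[-1.46442541e-03 -4.98272744e-05  9.99998926e-01]
 [-9.86979843e-05  9.99999994e-01  4.96827916e-05]
 [-9.99998923e-01 -9.86251216e-05 -1.46443032e-03]]
```

View pics/sc_a.png

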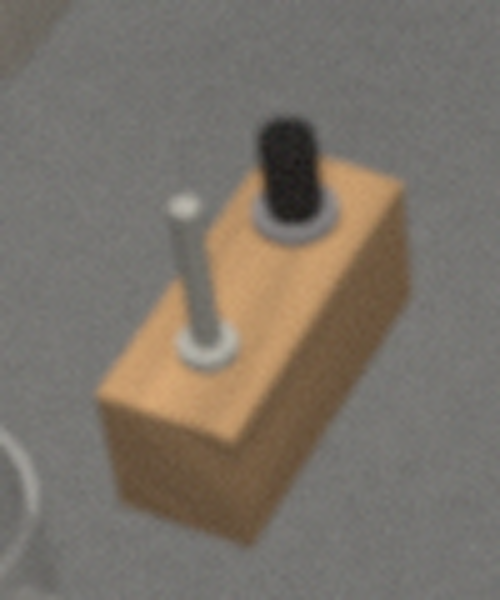

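View pics/sc_b.png

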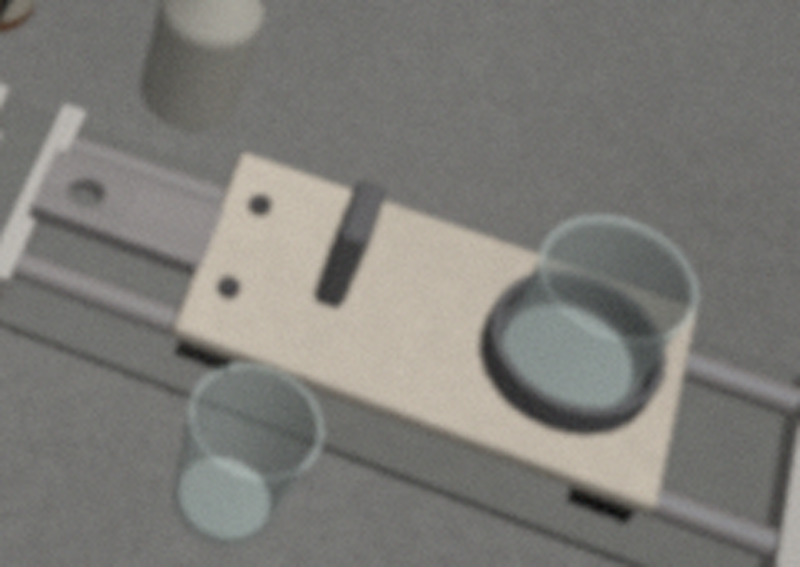

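Request:
{"method": "drive_tool", "body": {"increments": [[[0,0,0],[-0.07,0,0]],[[0,0,0],[-0.07,0,0]],[[0,0,0],[-0.07,0,0]],[[0,0,0],[-0.07,0,0]],[[0,0,0],[-0.07,0,0]],[[0,0,0],[-0.07,0,0]],[[0,0,0],[-0.07,0,0]],[[0,0,0],[-0.07,0,0]],[[0,0,0],[-0.07,0,0]],[[0,0,0],[-0.07,0,0]]], "hand": 1, "squeeze": 20}}

```text
time_s: 1.15
tool_pos: [0.6498, -0.0001, 0.2221]
tool_rot: [100.2, 90.0, -175.5]
force: [-0.2, -0.1, 0.8]
grip_width: 0.0867
```

Request:
{"method": "drive_tool", "body": {"increments": [[[0,0,0],[-0.038,0,0]],[[0,0,0],[-0.038,0,0]]]}}

```text
time_s: 1.35
tool_pos: [0.6498, -0.0001, 0.2221]
tool_rot: [87.6, 90.0, -179.1]
force: [0.4, 0.7, 0.6]
grip_width: 0.0868
```

```bash
cat >> h.py <<'E'
from scipy.spatial.transform import Rotation as Ro
def rot(): return Ro.from_euler('xyz',env.get_obs()['tool_rot'],degrees=True).as_matrix()
def togo(X):
    o=env.get_obs(); return rot().T@(np.asarray(X)-o['tool_pos'])/.04
E
python3 - <<'E'
from h import *
np.set_printoptions(precision=4,suppress=True)
print(rot(),env.get_obs()['tool_pos'],togo([.474,.199,.17]))
s=load('scene0')
print('sc tongue',atz(s,426.1,247.6,.047),'handle',atz(s,508.3,253.6,.112),'knob',atz(s,257.4,146,.116))
E
```

```text
[[-0.0007 -0.9983 -0.0578]
 [-0.     -0.0578  0.9983]
 [-1.      0.0007  0.    ]] [ 0.6498 -0.0001  0.2221] [1.306  4.0989 5.2225]
sc tongue [0.4832 0.066  0.047 ] handle [0.4769 0.2042 0.112 ] knob [ 0.462 -0.309  0.116]
```

Request:
{"method": "drive_tool", "body": {"increments": [[[0.1,0.51,0.665],[0,0,0]],[[0.1,0.51,0.665],[0,0,0]],[[0.1,0.51,0.665],[0,0,0]],[[0.1,0.51,0.665],[0,0,0]],[[0.1,0.51,0.665],[0,0,0]],[[0,0.51,0.665],[0,0,0]],[[0,0.51,0.665],[0,0,0]],[[0,0.51,0.665],[0,0,0]],[[0,0,0],[0,0,0]]]}}

```text
time_s: 2.25
tool_pos: [0.472, 0.2084, 0.2027]
tool_rot: [28.9, 89.9, 122.5]
force: [0.3, 0.4, -0.1]
grip_width: 0.0871
```

Run:
```python
from h import *
np.set_printoptions(precision=4,suppress=True)
snap('wrist','wrist1');print(env.get_obs()['tool_pos'],env.get_obs()['tool_rot'])
```

```text
[0.4739 0.2057 0.2027] [-107.9621   89.987   -14.5617]
```

View pics/wrist1.png

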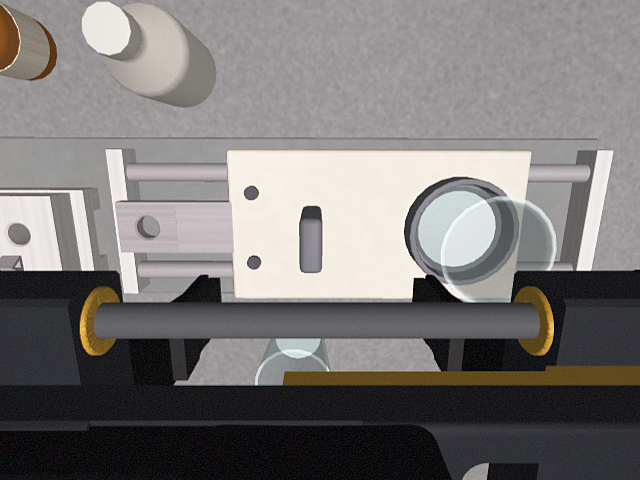

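Run:
```python
from h import *
np.set_printoptions(precision=4,suppress=True)
w=load('wrist1')
im=cv2.imread('pics/wrist1.png')[130:280,0:340];cv2.imwrite('pics/z_w1.png',cv2.resize(im,None,fx=2.35,fy=2.35,interpolation=cv2.INTER_CUBIC))
print('handle',atz(w,311,246,.112),'tongue',atz(w,148,226,.047),'hole',atz(w,19,233,.074),'cam',-w['R'].T@w['t'])
print(togo([.4755,.203,.085]))
```

```text
handle [0.4719 0.2054 0.112 ] tongue [0.4798 0.0664 0.047 ] hole [ 0.4852 -0.0224  0.074 ] cam [0.4059 0.2048 0.3642]
[ 2.942  -0.0347 -0.0692]
```

View pics/z_w1.png

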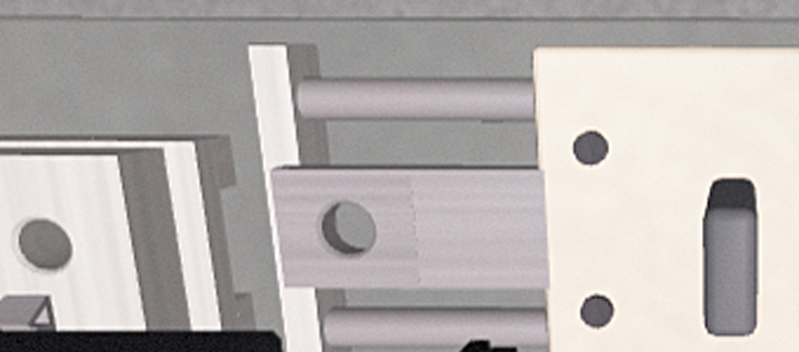

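Request:
{"method": "drive_tool", "body": {"increments": [[[0.6,0,0],[0,0,0]],[[0.6,0,0],[0,0,0]],[[0.6,0,0],[0,0,0]],[[0.6,0,0],[0,0,0]],[[0.5,0,0],[0,0,0]],[[0,0,0],[0,0,0]]]}}

```text
time_s: 2.9
tool_pos: [0.474, 0.2012, 0.0835]
tool_rot: [110.2, 89.6, -156.8]
force: [-0.5, -0.1, -0.1]
grip_width: 0.0874
```

Request:
{"method": "drive_tool", "body": {"increments": [[[0,0,0],[0,0,0]],[[0,0,0],[0,0,0]],[[0,0,0],[0,0,0]],[[0,0,0],[0,0,0]],[[0,0,0],[0,0,0]],[[0,0,0],[0,0,0]]], "hand": -1, "squeeze": 20}}

```text
time_s: 3.5
tool_pos: [0.4756, 0.2036, 0.0869]
tool_rot: [-93.4, 90.0, -0.2]
force: [0.5, -0.7, -0.2]
grip_width: 0.0469
```

Request:
{"method": "drive_tool", "body": {"increments": [[[0,0,0],[0,0,0]],[[0,0,0],[0,0,0]],[[0,0,0],[0,0,0]],[[0,0,0],[0,0,0]],[[0,0,0],[0,0,0]],[[0,0,0],[0,0,0]]]}}

```text
time_s: 4.1
tool_pos: [0.4754, 0.2038, 0.0865]
tool_rot: [-15.8, 90.0, 77.4]
force: [-0.4, 1.3, -1.2]
grip_width: 0.0158
```

Run:
```python
from h import *
np.set_printoptions(precision=4,suppress=True)
o=env.get_obs();print(o['grip_width'],o['tool_pos'],o['force'],rot())
```

```text
0.015764264415933073 [0.4754 0.2038 0.0865] [-0.3704  1.26   -1.2081] [[ 0.0001 -0.9985 -0.0548]
 [ 0.0003 -0.0548  0.9985]
 [-1.     -0.0001  0.0003]]
```

Request:
{"method": "drive_tool", "body": {"increments": [[[0,0,-0.2],[0,0,0]],[[0,0,-0.2],[0,0,0]],[[0,0,-0.2],[0,0,0]],[[0,0,-0.2],[0,0,0]],[[0,0,-0.2],[0,0,0]],[[0,0,-0.2],[0,0,0]],[[0,0,-0.2],[0,0,0]],[[0,0,-0.2],[0,0,0]],[[0,0,-0.2],[0,0,0]]]}}

```text
time_s: 5.0
tool_pos: [0.4798, 0.131, 0.0866]
tool_rot: [-84.2, 90.0, 8.9]
force: [4.6, 3.6, -5.3]
grip_width: 0.0154
```

Request:
{"method": "drive_tool", "body": {"increments": [[[0,0,-0.2],[0,0,0]],[[0,0,-0.2],[0,0,0]],[[0,0,-0.03],[0,0,0]],[[0,0,0],[0,0,0]],[[0,0,0],[0,0,0]],[[0,0,0],[0,0,0]]]}}

```text
time_s: 5.6
tool_pos: [0.4809, 0.1128, 0.0865]
tool_rot: [-164.9, 89.9, -71.8]
force: [5.5, -1.8, -5.3]
grip_width: 0.016
```

Run:
```python
from h import *
np.set_printoptions(precision=4,suppress=True)
snap('wrist','wrist2');snap('side','side2');o=env.get_obs();print(o['grip_width'],o['tool_pos'],o['force'],np.linalg.norm(o['tool_pos'][:2]-[.4754,.2038]))
im=cv2.imread('pics/side2.png')[140:340,80:320];cv2.imwrite('pics/z_s2.png',cv2.resize(im,None,fx=3,fy=3,interpolation=cv2.INTER_CUBIC))
```

```text
0.016058682447990927 [0.4809 0.1128 0.0866] [ 5.6578 -2.7231 -4.7474] 0.09116625495193087
```

View pics/wrist2.png

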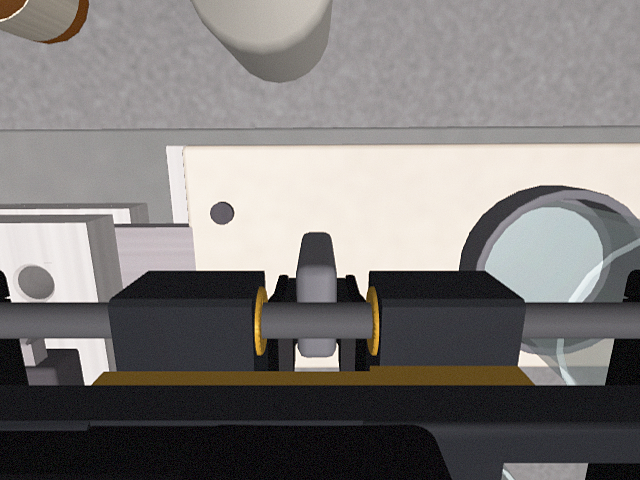

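View pics/z_s2.png

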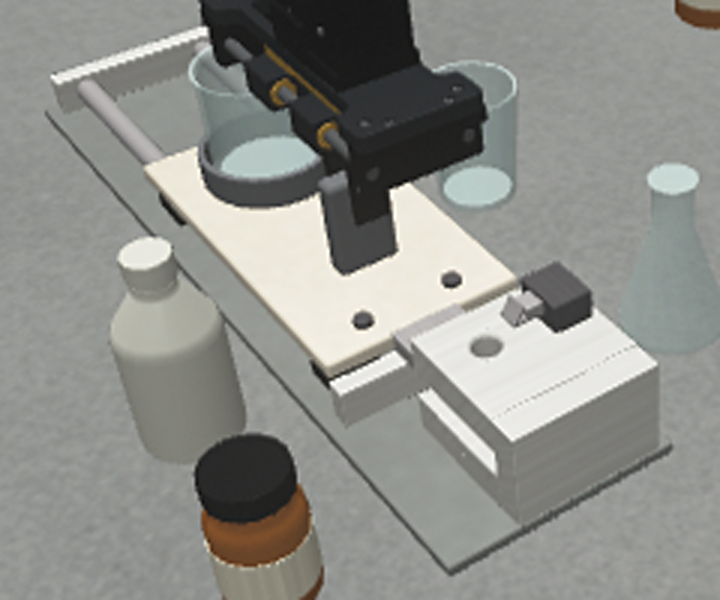

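Run:
```python
from h import *
np.set_printoptions(precision=4,suppress=True)
im=cv2.imread('pics/wrist2.png')[255:310,5:70];cv2.imwrite('pics/z_w2.png',cv2.resize(im,None,fx=10,fy=10,interpolation=cv2.INTER_CUBIC))
im=cv2.imread('pics/side2.png')[240:270,225:260];cv2.imwrite('pics/z_s2b.png',cv2.resize(im,None,fx=16,fy=16,interpolation=cv2.INTER_CUBIC))
w=load('wrist2');w1=load('wrist1')
# black dots on carriage: before/after (near tongue, -x side)
for z in (.047,.06):print(atz(w1,251,193,z),atz(w,222,213,z),atz(w1,251,193,z)-atz(w,222,213,z))
print('hole',atz(w,37,282,.074))
```

```text
[0.4465 0.1532 0.047 ] [0.4518 0.0613 0.047 ] [-0.0053  0.0918 -0.    ]
[0.4448 0.1553 0.06  ] [0.4494 0.0645 0.06  ] [-0.0045  0.0908  0.    ]
hole [ 0.4854 -0.022   0.074 ]
```

View pics/z_w2.png

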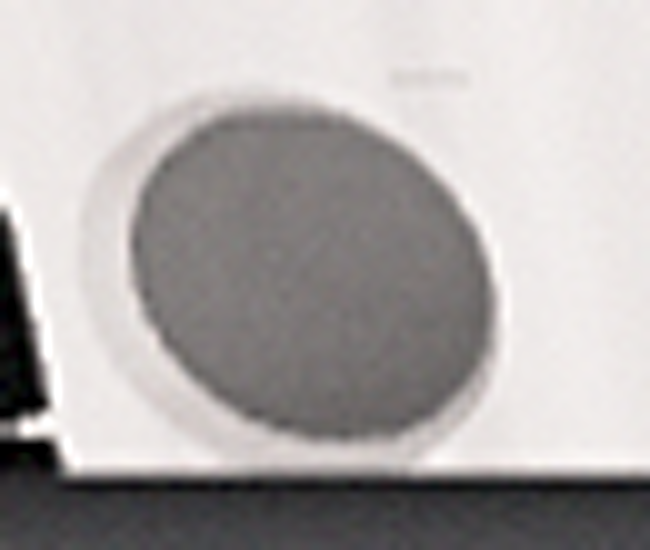

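View pics/z_s2b.png

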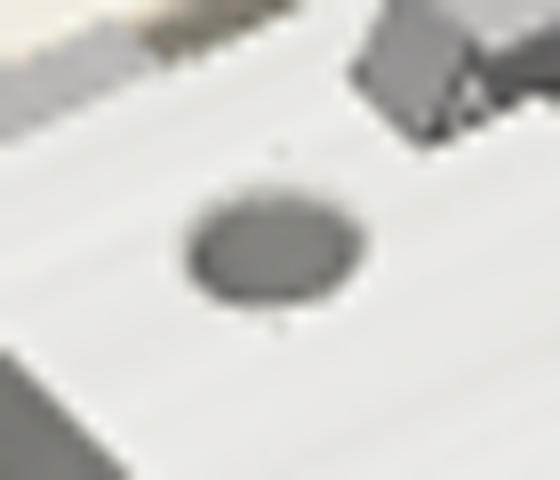

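Request:
{"method": "drive_tool", "body": {"increments": [[[0,0,0],[0,0,0]],[[0,0,0],[0,0,0]],[[0,0,0],[0,0,0]],[[0,0,0],[0,0,0]],[[0,0,0],[0,0,0]]], "hand": 0.2}}

```text
time_s: 6.2
tool_pos: [0.4802, 0.1146, 0.0866]
tool_rot: [121.3, 90.0, -145.5]
force: [0.9, -0.9, -0.1]
grip_width: 0.0475
```

Run:
```python
from h import *
np.set_printoptions(precision=4,suppress=True)
o=env.get_obs();print(o['grip_width'],togo([.556,-.026,.155]))
```

```text
0.047533071697875594 [-1.7089 -1.7007 -3.6134]
```

Request:
{"method": "drive_tool", "body": {"increments": [[[-0.57,0,0],[0,0,0]],[[-0.57,0,0],[0,0,0]],[[-0.57,0,0],[0,0,0]],[[0,-0.34,-0.72],[0,0,0]],[[0,-0.34,-0.72],[0,0,0]],[[0,-0.34,-0.72],[0,0,0]],[[0,-0.34,-0.72],[0,0,0]],[[0,-0.34,-0.72],[0,0,0]],[[0,0,0],[0,0,0]],[[0,0,0],[0,0,0]]]}}

```text
time_s: 7.2
tool_pos: [0.5559, -0.0259, 0.1547]
tool_rot: [54.6, 89.9, 147.7]
force: [0.3, 1.0, 0.3]
grip_width: 0.0524
```

Run:
```python
from h import *
np.set_printoptions(precision=4,suppress=True)
w=snap('wrist','wrist3');o=env.get_obs();print(o['tool_pos'],-np.asarray(w['R']).T@w['t'],proj(w,[.487,-.024,.074]))
```

```text
[ 0.5557 -0.0247  0.1547] [ 0.4898 -0.0287  0.3161] [324.2072 142.3767]
```

View pics/wrist3.png

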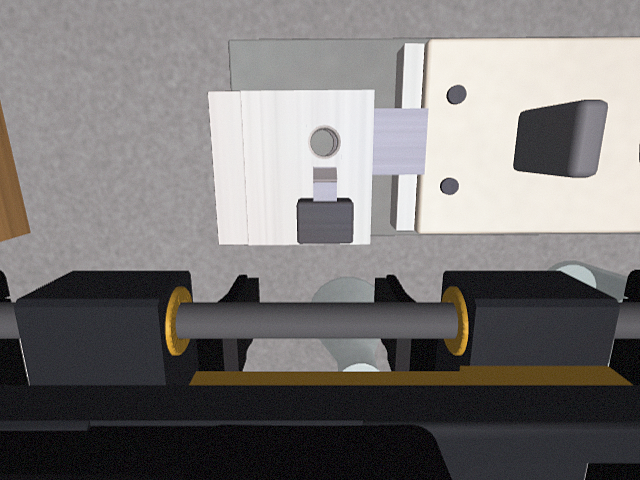

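Run:
```python
from h import *
np.set_printoptions(precision=4,suppress=True)
im=cv2.imread('pics/wrist3.png')[115:170,295:355];cv2.imwrite('pics/z_w3.png',cv2.resize(im,None,fx=10,fy=10,interpolation=cv2.INTER_CUBIC))
w=load('wrist3')
print(atz(w,324,141.5,.074))
```

```text
[ 0.4865 -0.0242  0.074 ]
```

View pics/z_w3.png

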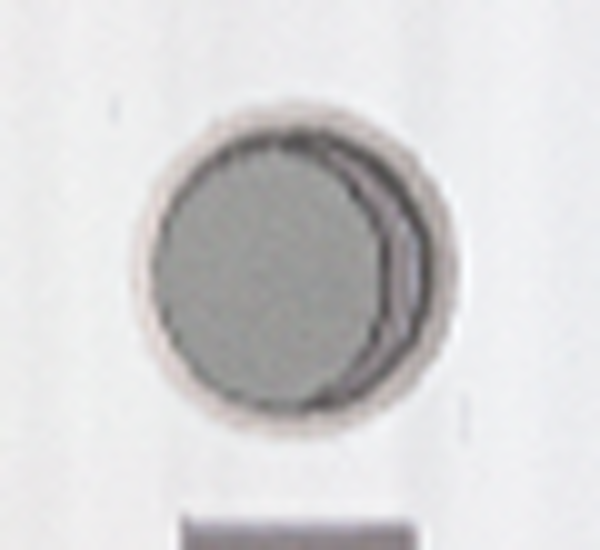

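Run:
```python
from h import *
np.set_printoptions(precision=1,suppress=True)
w=load('wrist3')
a=np.radians(3.2);X=np.array([np.cos(a),np.sin(a),0]);Y=np.array([-np.sin(a),np.cos(a),0])
H=atz(w,324,141.5,.074)
def circ(s,r,z):
    p=[(proj(w,H+Y*(s+r*e)+[0,0,z-.074])-[295,115])*10 for e in(-1,1)]
    return p[0],p[1]
print('mouth',circ(0,.00875,.074),'ear bottom',circ(0,.00875,.05))
for s in (0,-.002,-.003,-.004):print(s,circ(s,.0095,.047),circ(s,.0095,.035))
print('lower ear top',circ(0,.0095,.032),circ(0,.0095,.02))
```

```text
mouth (array([147.5, 265.6]), array([432.5, 264.4])) ear bottom (array([153.5, 270.3]), array([412.7, 269.1]))
0 (array([143.2, 270.8]), array([421.4, 269.6])) (array([146.2, 272.8]), array([412.6, 271.6]))
-0.002 (array([113.9, 271. ]), array([392.2, 269.7])) (array([118.2, 272.9]), array([384.5, 271.7]))
-0.003 (array([ 99.3, 271. ]), array([377.5, 269.8])) (array([104.2, 273. ]), array([370.5, 271.8]))
-0.004 (array([ 84.6, 271.1]), array([362.9, 269.8])) (array([ 90.1, 273.1]), array([356.5, 271.8]))
lower ear top (array([146.9, 273.3]), array([410.4, 272.1])) (array([149.6, 275. ]), array([402.5, 273.9]))
```

Request:
{"method": "drive_tool", "body": {"increments": [[[0,0.34,0.72],[0,0,0]],[[0,0.34,0.72],[0,0,0]],[[0,0.34,0.72],[0,0,0]],[[0,0.34,0.72],[0,0,0]],[[0,0.34,0.72],[0,0,0]],[[0,0,0],[0,0,0]],[[0.57,0,0],[0,0,0]],[[0.57,0,0],[0,0,0]],[[0.57,0,0],[0,0,0]],[[0,0,0],[0,0,0]]]}}

```text
time_s: 8.25
tool_pos: [0.4774, 0.1144, 0.0838]
tool_rot: [97.6, 89.7, -169.1]
force: [-0.5, 0.8, -0.6]
grip_width: 0.052
```

Request:
{"method": "drive_tool", "body": {"increments": [[[0,0,0],[0,0,0]],[[0,0,0],[0,0,0]],[[0,0,0],[0,0,0]],[[0,0,0],[0,0,0]],[[0,0,0],[0,0,0]],[[0,0,0],[0,0,0]],[[0,0,0],[0,0,0]],[[0,0,0],[0,0,0]]], "hand": -1}}

```text
time_s: 9.05
tool_pos: [0.4807, 0.114, 0.087]
tool_rot: [-138.1, 89.9, -45.0]
force: [-1.1, -2.2, 4.6]
grip_width: 0.0156
```

Run:
```python
from h import *
o=env.get_obs();print(o['grip_width'],o['tool_pos'],o['force'])
```

```text
0.015575744740414845 [0.48071569 0.11397503 0.087036  ] [-1.05684509 -2.20096702  4.58404102]
```

Request:
{"method": "drive_tool", "body": {"increments": [[[0,0,0.03],[0,0,0]],[[0,0,0.03],[0,0,0]],[[0,0,0],[0,0,0]],[[0,0,0],[0,0,0]],[[0,0,0],[0,0,0]]]}}

```text
time_s: 9.55
tool_pos: [0.4805, 0.1168, 0.087]
tool_rot: [-111.5, 90.0, -18.4]
force: [-1.3, -2.2, 4.8]
grip_width: 0.0161
```

Request:
{"method": "drive_tool", "body": {"increments": [[[0,0,0],[0,0,0]],[[0,0,0],[0,0,0]],[[0,0,0],[0,0,0]],[[0,0,0],[0,0,0]],[[0,0,0],[0,0,0]]], "hand": 0.2}}

```text
time_s: 10.05
tool_pos: [0.48, 0.117, 0.0864]
tool_rot: [69.6, 90.0, 162.7]
force: [0.8, 0.1, -0.9]
grip_width: 0.0472
```

Request:
{"method": "drive_tool", "body": {"increments": [[[-0.57,0,0],[0,0,0]],[[-0.57,0,0],[0,0,0]],[[-0.57,0,0],[0,0,0]],[[0,-0.34,-0.73],[0,0,0]],[[0,-0.34,-0.73],[0,0,0]],[[0,-0.34,-0.73],[0,0,0]],[[0,-0.34,-0.73],[0,0,0]],[[0,-0.34,-0.73],[0,0,0]],[[0,0,0],[0,0,0]],[[0,0,0],[0,0,0]]]}}

```text
time_s: 11.05
tool_pos: [0.5559, -0.0256, 0.1546]
tool_rot: [48.0, 89.9, 141.0]
force: [0.8, 0.8, 0.1]
grip_width: 0.0518
```

Run:
```python
from h import *
np.set_printoptions(precision=4,suppress=True)
w=snap('wrist','wrist4');print(env.get_obs()['tool_pos'])
c=proj(w,[.4865,-.0242,.074]).astype(int);print(c)
im=cv2.imread('pics/wrist4.png')[c[1]-27:c[1]+28,c[0]-30:c[0]+30];cv2.imwrite('pics/z_w4.png',cv2.resize(im,None,fx=10,fy=10,interpolation=cv2.INTER_CUBIC))
```

```text
[ 0.5557 -0.0244  0.1547]
[323 141]
```

View pics/z_w4.png

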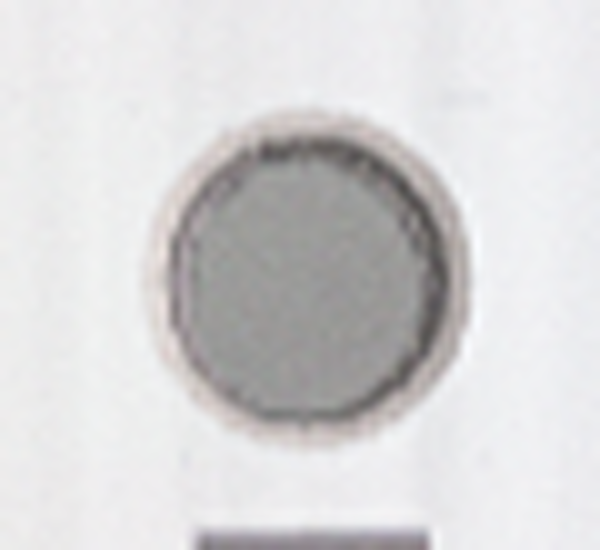

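Run:
```python
from h import *
print(togo([.53,-.309,.21]))
w=load('wrist4');print(atz(w,324,141.8,.074))
```

```text
[-1.3883753   1.03249328 -7.06895602]
[ 0.48672528 -0.02376092  0.074     ]
```

Request:
{"method": "drive_tool", "body": {"increments": [[[-0.7,0,0],[0,0,0]],[[-0.69,0,0],[0,0,0]],[[0,0.13,-0.88],[0,0,0]],[[0,0.13,-0.88],[0,0,0]],[[0,0.13,-0.88],[0,0,0]],[[0,0.13,-0.88],[0,0,0]],[[0,0.13,-0.88],[0,0,0]],[[0,0.13,-0.88],[0,0,0]],[[0,0.13,-0.88],[0,0,0]],[[0,0.13,-0.88],[0,0,0]]]}}

```text
time_s: 12.1
tool_pos: [0.5302, -0.3078, 0.2108]
tool_rot: [-45.9, 89.9, 47.4]
force: [0.1, -0.0, 0.8]
grip_width: 0.0521
```

Request:
{"method": "drive_tool", "body": {"increments": [[[0,0,0],[0,0,0]],[[0,0,0],[0,0,0]],[[0,0,0],[0,0,0]]]}}

```text
time_s: 12.4
tool_pos: [0.5307, -0.306, 0.2106]
tool_rot: [-22.4, 89.9, 70.9]
force: [0.5, 0.6, -0.2]
grip_width: 0.0523
```

Run:
```python
from h import *
np.set_printoptions(precision=4,suppress=True)
w=snap('wrist','wrist5');print(env.get_obs()['tool_pos'],rot()[:,2],-np.asarray(w['R']).T@w['t'])
```

```text
[ 0.5308 -0.306   0.2107] [-0.0581  0.9983  0.001 ] [ 0.4644 -0.3092  0.372 ]
```

View pics/wrist5.png

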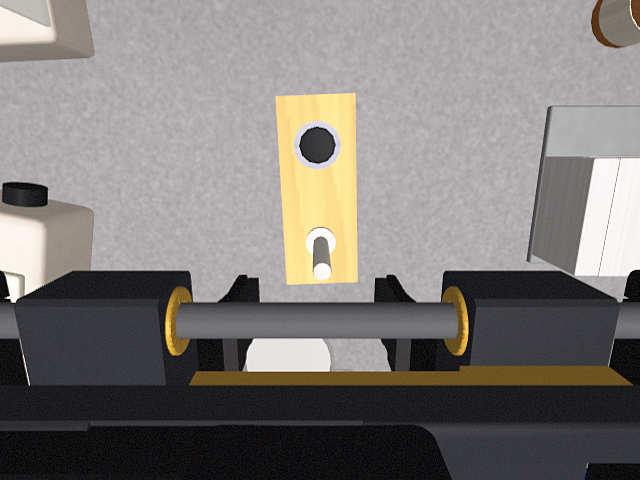

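Run:
```python
from h import *
np.set_printoptions(precision=4,suppress=True)
w=load('wrist5');k=atz(w,318,145,.116);print(k,atz(w,317,145,.076));print(togo([k[0],k[1],.135]))
```

```text
[ 0.4637 -0.308   0.116 ] [ 0.4636 -0.3085  0.076 ]
[1.8909 1.6785 0.0457]
```

Request:
{"method": "drive_tool", "body": {"increments": [[[0,0.42,0.01],[0,0,0]],[[0,0.42,0.01],[0,0,0]],[[0,0.42,0.01],[0,0,0]],[[0,0.42,0.015],[0,0,0]],[[0.5,0,0],[0,0,0]],[[0.5,0,0],[0,0,0]],[[0.5,0,0],[0,0,0]],[[0.4,0,0],[0,0,0]],[[0,0,0],[0,0,0]],[[0,0,0],[0,0,0]]]}}

```text
time_s: 13.45
tool_pos: [0.4632, -0.3094, 0.135]
tool_rot: [-61.0, 90.0, 32.2]
force: [0.3, 0.4, 0.2]
grip_width: 0.0522
```

Run:
```python
from h import *
np.set_printoptions(precision=4,suppress=True)
w=snap('wrist','wrist6');s=snap('side','side6');print(env.get_obs()['tool_pos'],togo([.4637,-.308,.084]))
im=cv2.imread('pics/side6.png')[250:450,240:440];cv2.imwrite('pics/z_s6.png',cv2.resize(im,None,fx=3,fy=3,interpolation=cv2.INTER_CUBIC))
```

```text
[ 0.4637 -0.3103  0.1359] [ 1.2979 -0.0011  0.0579]
```

View pics/z_s6.png

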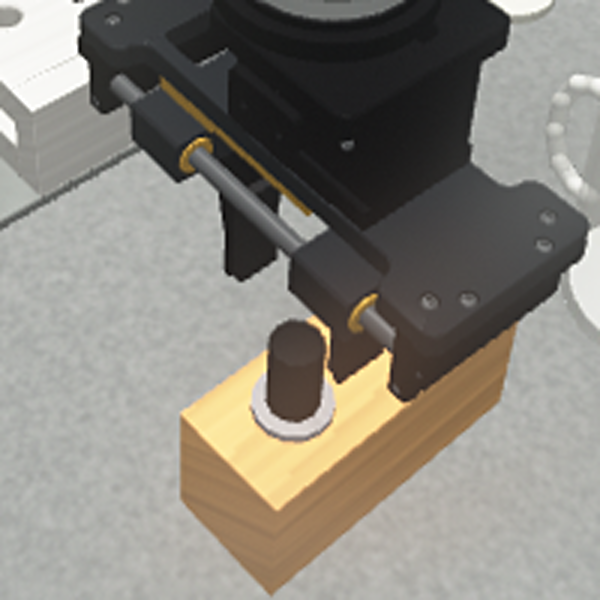

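View pics/wrist6.png

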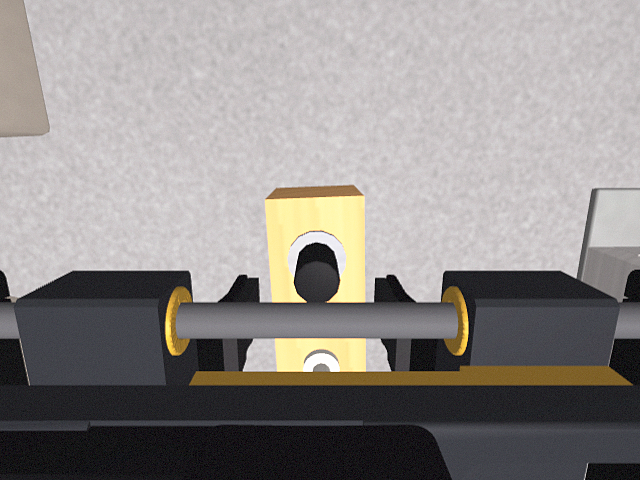

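Run:
```python
from h import *
np.set_printoptions(precision=4,suppress=True)
w=load('wrist6');s=load('side6');t=env.get_obs()['tool_pos']
print('tcp side crop',(proj(s,t)-[240,250])*3,'wrist knob est',atz(w,320,283,.116),'side knob',atz(s,240+297/3,250+342/3,.116))
for z in(.116,): print((proj(s,[t[0],t[1],z])-[240,250])*3, proj(w,[t[0],t[1],z]))
```

```text
tcp side crop [298.4042 310.8448] wrist knob est [ 0.4633 -0.3069  0.116 ] side knob [ 0.4638 -0.3107  0.116 ]
[296.0641 341.4957] [313.3132 283.3185]
```

Request:
{"method": "drive_tool", "body": {"increments": [[[0.44,0,0],[0,0,0]],[[0.44,0,0.02],[0,0,0]],[[0.42,0,0],[0,0,0]],[[0,0,0],[0,0,0]],[[0,0,0],[0,0,0]]]}}

```text
time_s: 14.05
tool_pos: [0.4632, -0.3099, 0.0836]
tool_rot: [-124.3, 89.9, -31.2]
force: [1.2, -0.1, 1.6]
grip_width: 0.0524
```

Request:
{"method": "drive_tool", "body": {"increments": [[[0,0,0],[0,0,0]],[[0,0,0],[0,0,0]],[[0,0,0],[0,0,0]],[[0,0,0],[0,0,0]],[[0,0,0],[0,0,0]],[[0,0,0],[0,0,0]],[[0,0,0],[0,0,0]]], "hand": -1, "squeeze": 10}}

```text
time_s: 14.75
tool_pos: [0.4627, -0.3097, 0.0829]
tool_rot: [-111.1, 90.0, -18.0]
force: [-0.7, -0.1, 1.5]
grip_width: 0.0238
```

Run:
```python
from h import *
o=env.get_obs();print(o['grip_width'],o['tool_pos'],o['force'],o['wrist_torque'],rot()[:,2])
```

```text
0.023847066719765237 [ 0.46274464 -0.30969275  0.08288554] [-0.69621368 -0.09538335  1.45350545] [ 0.29337276  0.11014383 -0.02753025] [-5.44904775e-02  9.98514282e-01 -1.26111413e-04]
```

Request:
{"method": "drive_tool", "body": {"increments": [[[0,0,0],[0,0,0]],[[0,0,0],[0,0,0]],[[-0.4,0,0],[0,0,0]],[[-0.4,0,0],[0,0,0]],[[-0.4,0,0],[0,0,0]],[[-0.4,0,0],[0,0,0]],[[-0.4,0,0],[0,0,0]],[[-0.4,0,0],[0,0,0]],[[-0.4,0,0],[0,0,0]],[[0,0,0],[0,0,0]]], "squeeze": 45}}

```text
time_s: 15.75
tool_pos: [0.4635, -0.3104, 0.1961]
tool_rot: [-128.2, 89.8, -35.1]
force: [0.0, -0.4, -1.6]
grip_width: 0.0232
```

Run:
```python
from h import *
o=env.get_obs();print(o['grip_width'],o['tool_pos'],o['force'],rot()[:,0],rot()[:,2],togo([.4859,-.0253,.195]))
```

```text
0.023199987693707028 [ 0.4635055  -0.31043693  0.1961034 ] [ 0.01831773 -0.38382486 -1.58411675] [ 0.00280304 -0.00196896 -0.99999413] [-0.0543349   0.99852052 -0.00211836] [ 0.01511853 -0.94632127  7.08751537]
```

Request:
{"method": "drive_tool", "body": {"increments": [[[0,-0.107,0.786],[0,0,0]],[[0,-0.107,0.786],[0,0,0]],[[0,-0.107,0.786],[0,0,0]],[[0,-0.107,0.786],[0,0,0]],[[0,-0.107,0.786],[0,0,0]],[[0,-0.107,0.786],[0,0,0]],[[0,-0.107,0.786],[0,0,0]],[[0,-0.107,0.786],[0,0,0]],[[0,-0.107,0.786],[0,0,0]],[[0,0,0],[0,0,0]]]}}

```text
time_s: 16.75
tool_pos: [0.4852, -0.0195, 0.1933]
tool_rot: [23.9, 89.8, 117.5]
force: [-0.1, -0.0, -1.6]
grip_width: 0.0229
```

Request:
{"method": "drive_tool", "body": {"increments": [[[0,0,0],[0,0,0]],[[0,0,0],[0,0,0]]]}}

```text
time_s: 16.95
tool_pos: [0.4851, -0.0262, 0.1936]
tool_rot: [106.3, 89.9, -160.6]
force: [-0.8, 0.0, -1.5]
grip_width: 0.0233
```

Run:
```python
from h import *
o=env.get_obs();print(o['grip_width'],o['tool_pos'],rot()[:,0],togo([.4859,-.0253,.195]))
for n in('side','wrist','scene'): snap(n,n+'7')
im=cv2.imread('pics/side7.png')[100:300,140:360];cv2.imwrite('pics/z_s7.png',cv2.resize(im,None,fx=3,fy=3,interpolation=cv2.INTER_CUBIC))
```

```text
0.023282072791405133 [ 0.48513945 -0.02624441  0.19364852] [-1.34007267e-03 -4.71328411e-04 -9.99998991e-01] [-0.03382369 -0.02019185  0.02255606]
```

View pics/z_s7.png

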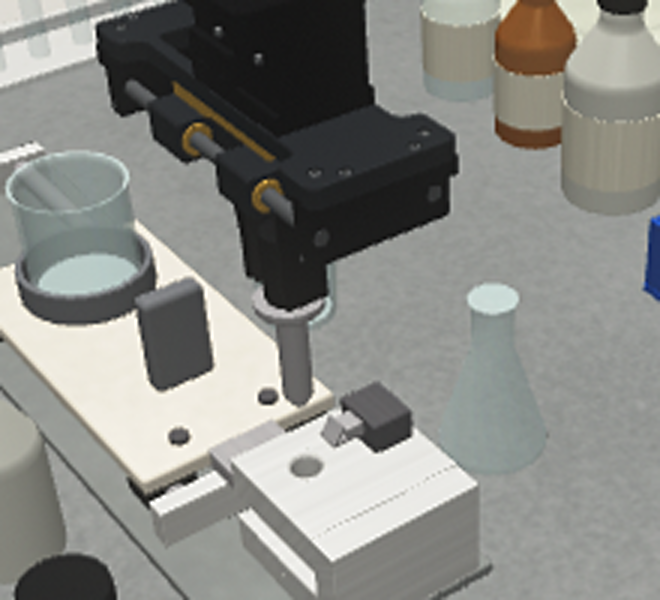

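View pics/wrist7.png

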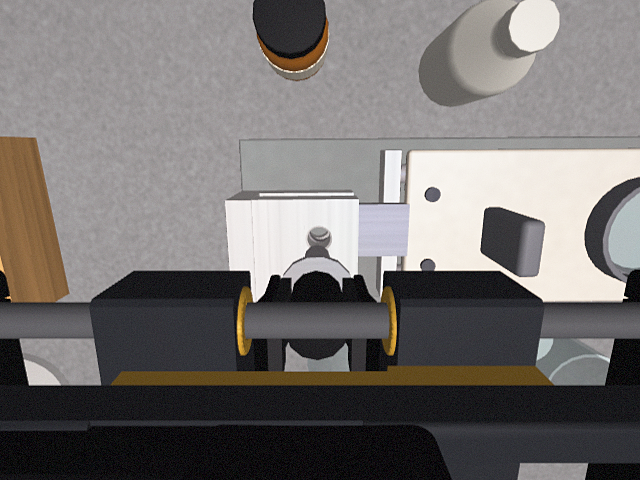

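Run:
```python
from h import *
np.set_printoptions(precision=4,suppress=True)
for t,b in(('side7',(215,180,265,270)),('wrist7',(280,220,360,300)),('scene7',(340,180,440,280))):
    im=cv2.imread(f'pics/{t}.png')[b[1]:b[3],b[0]:b[2]];f=min(800/im.shape[1],600/im.shape[0]);print(t,f);cv2.imwrite(f'pics/zz_{t}.png',cv2.resize(im,None,fx=f,fy=f,interpolation=cv2.INTER_CUBIC))
```

```text
side7 6.666666666666667
wrist7 7.5
scene7 6.0
```

View pics/zz_side7.png

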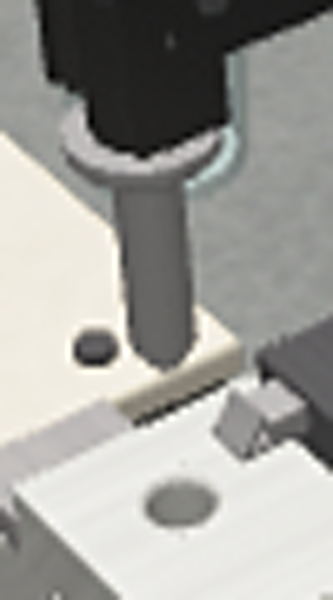

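View pics/zz_wrist7.png

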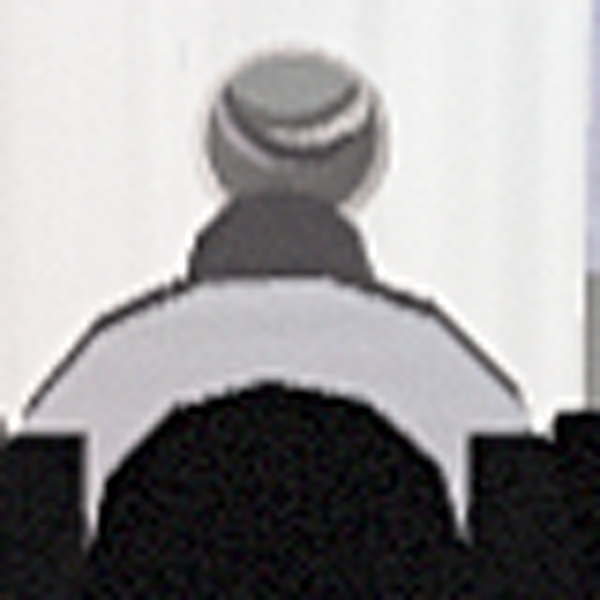

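View pics/zz_scene7.png

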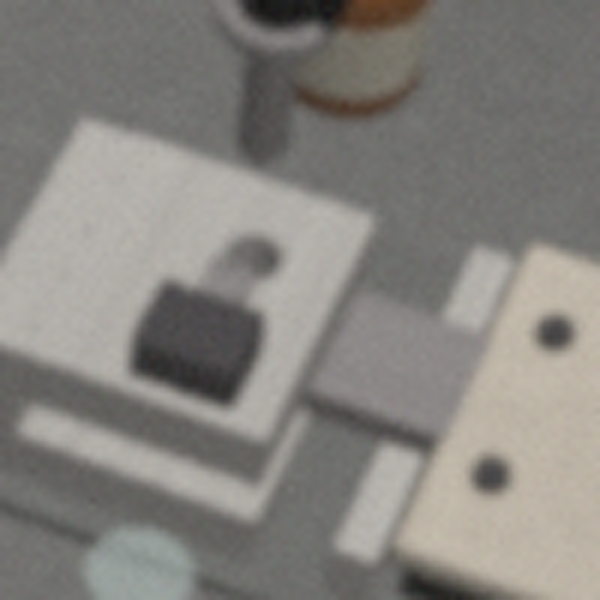

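Run:
```python
from h import *
np.set_printoptions(precision=4,suppress=True)
s=load('side7');w=load('wrist7');c=load('scene7');t=np.array([.4853,-.0262,.1936])
zc=t[2]-.0829+.068; ze=zc-.060
f=lambda X:(proj(s,X)-[215,180])*6.667
T=lambda z:[t[0],t[1],z]
print('pred side collar/end',f(T(zc)),f(T(ze)))
e=atz(s,215+166/6.667,180+365/6.667,ze);h=atz(s,215+180/6.667,180+503/6.667,.074);print('side end',e,'hole',h,h-e)
h=atz(w,280+296/7.5,220+123/7.5,.074);print('wrist hole',h); print('wrist end',atz(w,280+283/7.5,220+215/7.5,ze))
g=lambda X:(proj(w,X)-[280,220])*7.5
print('pred wrist end',g(T(ze)),'collar',g(T(zc)))
e=atz(c,340+262/6,180+160/6,ze);h=atz(c,340+255/6,180+257/6,.074);print('scene',e,h,h-e)
```

```text
pred side collar/end [136.4401 153.5217] [158.2243 360.7663]
side end [ 0.486  -0.0286  0.1187] hole [ 0.4866 -0.0273  0.074 ] [ 0.0006  0.0013 -0.0447]
wrist hole [ 0.4849 -0.0235  0.074 ]
wrist end [ 0.4826 -0.0251  0.1187]
pred wrist end [268.4851 244.5185] collar [266.3505 490.8632]
scene [ 0.488  -0.0243  0.1187] [ 0.4887 -0.0225  0.074 ] [ 0.0008  0.0018 -0.0447]
```

Request:
{"method": "drive_tool", "body": {"increments": [[[0,-0.022,0.034],[0,0,0]],[[0.35,0,0],[0,0,0]],[[0.35,0,0],[0,0,0]],[[0.3,0,0],[0,0,0]],[[0,0,0],[0,0,0]],[[0,0,0],[0,0,0]],[[0,0,0],[0,0,0]]]}}

```text
time_s: 17.8
tool_pos: [0.4868, -0.0236, 0.1549]
tool_rot: [-94.6, 90.0, -1.5]
force: [-0.9, -0.0, -2.4]
grip_width: 0.0231
```

Run:
```python
from h import *
np.set_printoptions(precision=4,suppress=True)
o=env.get_obs();print(o['grip_width'],o['tool_pos'],o['force'])
s=snap('side','side8');c=snap('scene','scene8');w=snap('wrist','wrist8')
for t,b in(('side8',(215,210,275,270)),('wrist8',(270,210,370,290)),('scene8',(340,180,440,280))):
    im=cv2.imread(f'pics/{t}.png')[b[1]:b[3],b[0]:b[2]];f=5;print(t,f);cv2.imwrite(f'pics/zz_{t}.png',cv2.resize(im,None,fx=f,fy=f,interpolation=cv2.INTER_CUBIC))
a=[cv2.copyMakeBorder(cv2.imread(f'pics/zz_{t}.png'),0,0,0,0,0) for t in('side8','scene8')]
```

```text
0.023129992687799365 [ 0.4868 -0.0236  0.1549] [-0.92   -0.0036 -2.3613]
side8 5
wrist8 5
scene8 5
```

View pics/zz_side8.png

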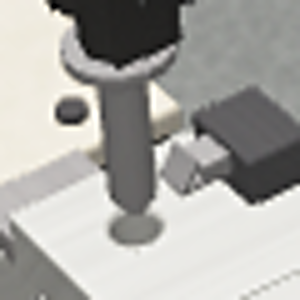

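View pics/zz_scene8.png

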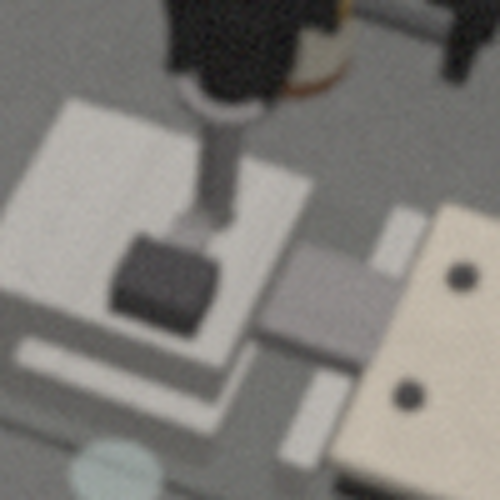

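Request:
{"method": "drive_tool", "body": {"increments": [[[0.1,0,0],[0,0,0]],[[0.1,0,0],[0,0,0]],[[0.1,0,0],[0,0,0]],[[0.05,0,0],[0,0,0]],[[0,0,0],[0,0,0]],[[0,0,0],[0,0,0]]]}}

```text
time_s: 18.55
tool_pos: [0.4862, -0.024, 0.1403]
tool_rot: [121.7, 90.0, -145.2]
force: [-0.9, -1.5, -2.1]
grip_width: 0.0234
```

Request:
{"method": "drive_tool", "body": {"increments": [[[0.1,0,0],[0,0,0]],[[0.1,0,0],[0,0,0]],[[0.1,0,0],[0,0,0]],[[0,0,0],[0,0,0]],[[0,0,0],[0,0,0]]]}}

```text
time_s: 19.05
tool_pos: [0.4862, -0.024, 0.1281]
tool_rot: [113.5, 90.0, -153.4]
force: [0.3, -1.8, -3.4]
grip_width: 0.0228
```

Request:
{"method": "drive_tool", "body": {"increments": [[[0.1,0,0],[0,0,0]],[[0.1,0,0],[0,0,0]],[[0.1,0,0],[0,0,0]],[[0,0,0],[0,0,0]],[[0,0,0],[0,0,0]]]}}

```text
time_s: 19.55
tool_pos: [0.4861, -0.0239, 0.116]
tool_rot: [105.9, 90.0, -161.0]
force: [-0.6, -4.1, -3.9]
grip_width: 0.023
```

Request:
{"method": "drive_tool", "body": {"increments": [[[0.08,0,0],[0,0,0]],[[0.08,0,0],[0,0,0]],[[0.08,0,0],[0,0,0]],[[0,0,0],[0,0,0]],[[0,0,0],[0,0,0]]]}}

```text
time_s: 20.05
tool_pos: [0.4862, -0.0239, 0.1065]
tool_rot: [122.7, 90.0, -144.2]
force: [-0.8, -5.2, -3.5]
grip_width: 0.023
```

Request:
{"method": "drive_tool", "body": {"increments": [[[0,0,-0.02],[0,0,0]],[[0.05,0,0],[0,0,0]],[[0.05,0,0],[0,0,0]],[[0,0,0],[0,0,0]],[[0,0,0],[0,0,0]]]}}

```text
time_s: 20.55
tool_pos: [0.4864, -0.0241, 0.1028]
tool_rot: [25.0, 90.0, 118.1]
force: [-1.5, -2.4, -2.3]
grip_width: 0.0232
```

Request:
{"method": "drive_tool", "body": {"increments": [[[0.05,0,0],[0,0,0]],[[0.05,0,0],[0,0,0]],[[0,0,0],[0,0,0]],[[0,0,0],[0,0,0]]]}}

```text
time_s: 20.95
tool_pos: [0.4864, -0.0242, 0.0992]
tool_rot: [45.8, 90.0, 138.9]
force: [-3.8, -1.3, 4.3]
grip_width: 0.023
```

Request:
{"method": "drive_tool", "body": {"increments": [[[0.06,0,0],[0,0,0]],[[0.06,0,0],[0,0,0]],[[0.06,0,0],[0,0,0]],[[0,0,0],[0,0,0]],[[0,0,0],[0,0,0]],[[0,0,0],[0,0,0]]]}}

```text
time_s: 21.55
tool_pos: [0.4858, -0.0243, 0.0905]
tool_rot: [70.6, 89.9, 163.7]
force: [-0.5, -1.6, -10.5]
grip_width: 0.0228
```

Request:
{"method": "drive_tool", "body": {"increments": [[[0.06,0,0],[0,0,0]],[[0.05,0,0],[0,0,0]],[[0,0,0],[0,0,0]],[[0,0,0],[0,0,0]],[[0,0,0],[0,0,0]]]}}

```text
time_s: 22.05
tool_pos: [0.4868, -0.0244, 0.0889]
tool_rot: [-131.3, 90.0, -38.1]
force: [-6.3, -1.5, 6.7]
grip_width: 0.0232
```

Request:
{"method": "drive_tool", "body": {"increments": [[[0.04,0,0],[0,0,0]],[[0.04,0,0],[0,0,0]],[[0,0,0],[0,0,0]],[[0,0,0],[0,0,0]]]}}

```text
time_s: 22.45
tool_pos: [0.4869, -0.0244, 0.0887]
tool_rot: [-160.6, 89.9, -67.5]
force: [-14.8, -0.9, 26.9]
grip_width: 0.023
```

Run:
```python
from h import *
np.set_printoptions(precision=4,suppress=True)
o=env.get_obs();print(o['grip_width'],o['tool_pos'],o['force'])
s=snap('side','side9')
im=cv2.imread('pics/side9.png')[180:300,180:310];cv2.imwrite('pics/zz_side9.png',cv2.resize(im,None,fx=5,fy=5,interpolation=cv2.INTER_CUBIC))
```

```text
0.022976187021062397 [ 0.4869 -0.0244  0.0887] [-14.7827  -0.9124  26.9025]
```

View pics/zz_side9.png

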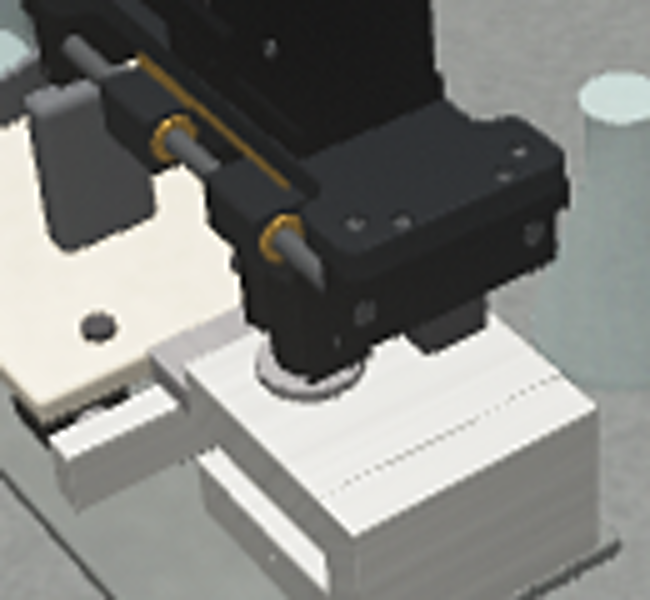

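Request:
{"method": "drive_tool", "body": {"increments": [[[-0.06,0,0],[0,0,0]],[[0,0,0],[0,0,0]],[[0,0,0],[0,0,0]]]}}

```text
time_s: 22.8
tool_pos: [0.4868, -0.0244, 0.0889]
tool_rot: [-136.1, 90.0, -43.0]
force: [-7.0, -0.6, 11.3]
grip_width: 0.0233
```

Request:
{"method": "drive_tool", "body": {"increments": [[[0,0,0],[0,0,0]],[[0,0,0],[0,0,0]],[[0,0,0],[0,0,0]],[[0,0,0],[0,0,0]],[[0,0,0],[0,0,0]],[[-0.4,0,0],[0,0,0]],[[-0.5,0,0],[0,0,0]],[[-0.5,0,0],[0,0,0]],[[-0.5,0,0],[0,0,0]],[[-0.5,0,0],[0,0,0]]], "hand": 0}}

```text
time_s: 23.8
tool_pos: [0.4866, -0.0244, 0.1833]
tool_rot: [-73.9, 90.0, 19.2]
force: [-0.5, 0.4, 0.4]
grip_width: 0.0433
```

Request:
{"method": "drive_tool", "body": {"increments": [[[-0.3,-0.5,0],[0,0,0]],[[0,-0.5,0],[0,0,0]],[[0,-0.5,0],[0,0,0]],[[0,0,0],[0,0,0]],[[0,0,0],[0,0,0]]]}}

```text
time_s: 24.3
tool_pos: [0.5459, -0.021, 0.194]
tool_rot: [72.9, 89.9, 166.1]
force: [0.5, -0.2, 1.0]
grip_width: 0.0435
```

Run:
```python
from h import *
np.set_printoptions(precision=4,suppress=True)
o=env.get_obs();print(o['grip_width'],o['tool_pos'],o['force'])
s=snap('side','side10');c=snap('wrist','wrist10');w=snap('scene','scene10')
im=cv2.imread('pics/side10.png')[200:300,190:310];cv2.imwrite('pics/zz_side10.png',cv2.resize(im,None,fx=6,fy=6,interpolation=cv2.INTER_CUBIC))
# predicted side pixels of knob top home vs +3mm
for z in (.122,.130):print((proj(s,[.487,-.0265,z])-[190,200])*6)
```

```text
0.04347607455766935 [ 0.5459 -0.021   0.194 ] [ 0.5137 -0.1833  1.046 ]
[297.6457 193.157 ]
[295.1727 169.2263]
```

View pics/zz_side10.png

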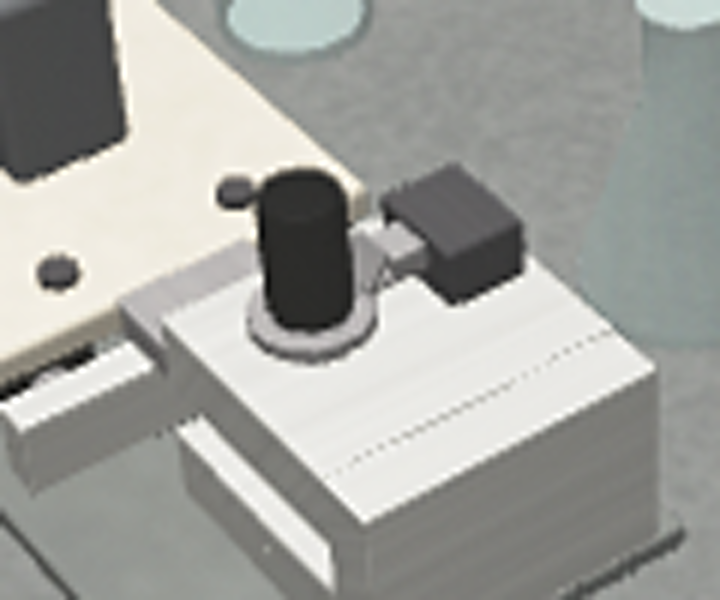

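View pics/wrist10.png

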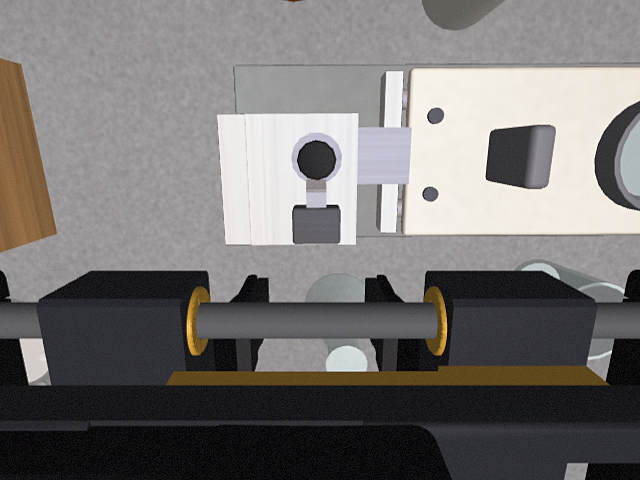

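View pics/scene10.png

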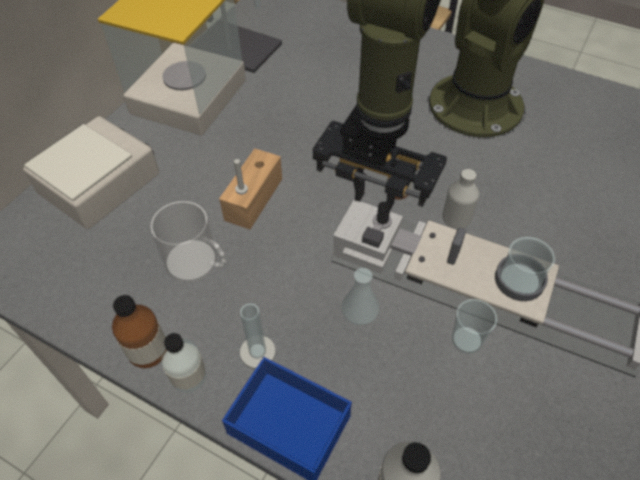

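Run:
```python
from h import *
im=cv2.imread('pics/wrist10.png')[120:250,260:390];cv2.imwrite('pics/zz_w10.png',cv2.resize(im,None,fx=4.6,fy=4.6,interpolation=cv2.INTER_CUBIC))
```

```text
(no output)
```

View pics/zz_w10.png

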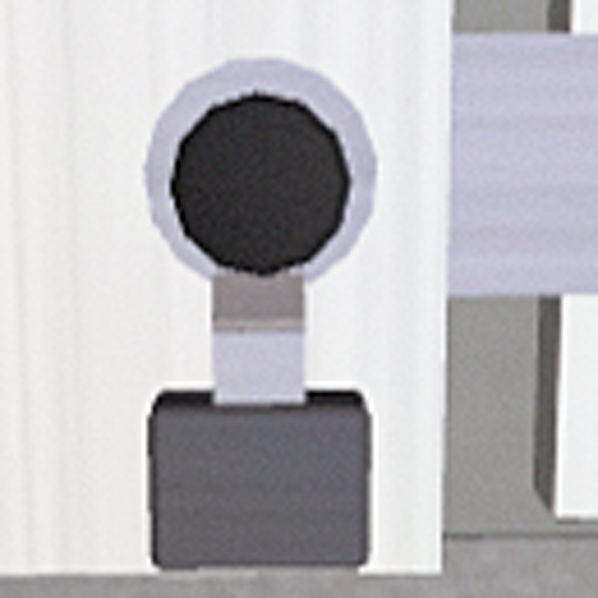

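```bash
python3 -c "
from h import *
print(env.get_obs()['time_s'],env.sign_off())"
```

```text
the job is handed in; nothing more can be done
24.45 None
```

The carriage is locked to the bracket and the job is handed in at 24.5 s of the 67 s allowed.

- **Carriage:** I slid it in by its handle. It first went about 2 mm too far, so I took hold again and pulled it back. A look straight down the hole then showed the tongue hole within about 1 mm of the bracket holes.
- **Pin:** I put it through the ears and tongue with side forces of about 5 N or less. At the end it stood still under a push of about 27 N, with the knob within 1 mm of its expected fully-home height.
- **Last pictures:** The collar lies flat on the bracket and the latch nose sits over its edge. The white rod is still in its block, and the bystander items I could see stood where they were. The gripper is clear and open, with the force reading near zero.
- **Disagreements:** The cameras differed by 3–4 mm along the rail; I corrected for this from where the pin sat when gripped and from pin-to-hole offsets in the images. The latch joint could only be judged from pictures, not read directly.

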